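Prop open the hood of a wire straightener

TASK

Raise the wire straightener's hood all the way by its handle, then swing the prop rod at the machine's side up until it stands under the angle socket on the hood's edge, and let the hood down onto it so that the rod's tip sits in the corner of the socket and holds the hood open. Don't knock the spools, bottles, jar or pliers about, and let go of everything at the end.

Things in the scene. Friction and masses are not known exactly. Their poses are not given: they have to be found in the camera images.
- machine: Grey steel casing of the wire straightener, fixed: 250 mm deep (x), 230 wide (y), 120 high. Origin at the centre of its underside; x points from front to rear, y to its left, z up. The hood, a 245 x 236 x 4 mm aluminium sheet on top, is hinged along the rear edge. The prop rod is on the left side, in an upright plane 40 mm outside the left wall.
- hood (a joint): Hood angle in rad: 0 shut, 1.25 fully raised (stop), front edge rising. Lifting at the handle takes about 5 to 10 N. The stiff hinge holds the hood by itself surely only above 1.2 rad; any lower it sinks shut slowly. Resting on the seated rod it reads about 0.80.
- hood_hinge (a point): Middle of the hood's hinge line (along the machine's y), 118 mm behind the casing's centre and 120 mm above the bench.
- hood_handle (a point): Middle of the hood's black handle bar: 12 mm thick, 100 mm long along the machine's y on two end posts; shut, its axis is 190 mm in front of the hinge line and 40 mm above it (30 mm clear above the sheet). It turns with the hood: raised, it is on the hood's rear side about 0.31 m above the bench.
- hood_socket (a point): Where the rod's tip ball centre lies when seated: inside corner of a steel angle on the hood's left edge, turning with the hood; shut, 158 mm in front of the hinge, 9 mm below it, 155 mm left of the middle. When shut its 60 mm flange runs rearward level with the sheet and an 18 mm lip hangs at the flange's front end; both reach 17 mm past the rod's plane. The tip must end behind the lip, under the flange.
- rod (a joint): Prop rod angle, rad: 0 lying level towards the robot, 1.57 upright, 2.1 stop leaning rearward. A rubbing pivot holds it where left; 1 to 2 N at the peg moves it. Seated it reads about 1.57. It starts at 0.15 to 0.42. Left at 1.60 to 1.80 under the fully raised hood it is caught as the hood comes down (the flange pushes it forward to the lip); below 1.55 the lip may miss it.
- rod_pivot (a point): Rod's pivot axis (along the machine's y), 1 mm behind the casing's centre, 155 mm left of it, 70 mm above the bench.
- rod_tip (a point): Centre of the steel ball, 14 mm in diameter, at the free end of the 10 mm thick steel rod, 157 mm from the pivot.
- rod_peg (a point): Middle of the free length of the rod's side peg: a 12 mm thick round steel pin that sticks out to the machine's left (+y) at right angles to the rod, 128 mm from the pivot, ending 65 mm from the rod's axis; this point is 42 mm out from the rod's axis.
- spool_a: Bystander, loose: small steel-wire spool, 48 mm wide, 34 mm high, standing in front of the machine. Origin at the centre of its underside.
- spool_b: Bystander, loose: small black spool, 42 mm wide, 28 mm high, standing in front of the machine. Origin at the centre of its underside.
- spool_c: Bystander, loose: copper-wire spool, 60 mm wide, 40 mm high, standing outboard of the rod. Origin at the centre of its underside.
- thermos: Bystander, loose: black flask with wooden cap, 68 mm wide, 220 mm high, near the machine's left rear. Origin at the centre of its underside.
- drink: Bystander, loose: amber glass bottle, 60 mm wide, 200 mm high, to the right of the machine. Origin at the centre of its underside.
- glue_jar: Bystander, loose: white jar with yellow lid, 56 mm wide, 55 mm high, to the right of the machine. Origin at the centre of its underside.
- pliers: Bystander, loose: yellow-handled pliers lying flat, 150 mm long, 16 mm high, right of and in front of the machine. Origin at the centre of its underside near its pivot.

How it is judged:
By the outcome, as a careful person would: the job done as asked, in the order asked, and still so for the second after the job is handed in, with the robot touching nothing.
It also fails if it takes over 64 s, if anything falls off the work surface, if the arm or the gripper's body presses on something with over 40 N, if the wrist force passes 120 N, or if a joint passes its speed limit or range.

ROBOT

A 7-joint arm with a two-finger parallel gripper is mounted at the origin on the work surface. World frame = base frame: x ahead of the robot, y to its left, z up, the work surface at z = 0. Lengths are in mm, angles in rad, forces in N, time in s.
With the tool pointing down it reaches from about 425 to 950 mm from the base axis. Payload 16.7 kg.
Tool frame: the origin (TCP) lies at the very end of the fingers, on their centre line; the grasp point (between the pads) lies 19 mm behind it; z points along the fingers, y is the line along which they close (so a half turn about z gives the same grasp; the last joint's range is limited). The gripper opens to 94 mm and grips with 3 to 60 N. Pads are 16 mm wide; open, the fingers measure 119 mm over their backs; the gripper's body (75 mm by 177 mm) begins 78 mm behind the grasp point.
Start: joints at [-1.415, 0.426, 0.074, 1.606, -0.034, 1.111, -0.067], TCP at [202.573, 643.847, 205.467] pointing down, gripper open.
Joint ranges: [-2.85, 2.85], [-0.5, 2.14], [-1.23, 1.37], [0.21, 2.46], [-1.02, 4.16], [0.16, 2.05], [-2.73, 2.73]. Speed limits (rad/s): [1.89, 1.89, 2.39, 2.39, 3.01, 3.01, 3.01].

INTERFACE

Orientations are given as a unit quaternion [w, x, y, z].
In Python, from cell import * gives the robot as it stands. The module is installed in compiled form; this text tells all that it offers.
- The arm moves only by the tool carry_out, never from a script. Its argument "series" is a list that holds one entry, the list of rows, each a list of 5 numbers: the finger opening in mm, from 0 to 94, then the shift along the tool's x, y, z in mm, then the turn about the tool's z in rad. A call has 1 to 20 rows; each row is the pose to reach, as a shift and turn from the pose commanded when the call began, along the tool's axes at that moment; what a row does not reach only later rows make up. A row lasts 1/8 s, in which the tool goes at most 62.5 mm and 10.7 degrees, less where a joint would pass 70% of its speed; a pose out of reach is approached as far as the arm can. A call with a gripper value outside its range is refused whole. The fingers move at their own pace and stop on an object; "newtons" is the grip in N (left out, the last holds). Time passes only in rows, so rows that repeat a pose let the fingers close. It gives the time, the measured TCP pose, the force, the opening and the grip force at its end, in the units of the state.
- get_obs(): the state, without advancing time (a new reading comes with each control period).
- camera(name): name is "scene" or "top" or "wrist"; returns a dict with "frame" (420x560x3 uint8, red, green, blue), "depth" (420x560 float32, mm along the optical axis (not along the pixel's ray), 0 where there is no reading), "mtx" (3x3 intrinsics, pixels), "R" (3x3) and "t" (3): a world point X has camera coordinates R X + t. Camera axes: x right, y down, z forward; pixel columns grow to the right and rows downward; lengths in mm; the calibration is good to about 2 mm. A picture is of the moment at which its call begins.
- finish_job(): hands the job in; it is judged then, once.
The state is a dict: "t": time; "joints": joint angles; "joint_velocities": joint speeds; "joint_torque": joint torques, N m; "eef_pos": TCP position; "tool_rot": TCP orientation; "contact_force": force on the tool from outside, world axes, zero at the start; "moment": the same for the moment, N m; "finger_gap": finger opening in mm; "gripper_force": force on a finger pad.
Only numpy, scipy, OpenCV 4.12 (cv2) and the standard library are available. Lean on these libraries where they do the work, as an engineer would, in place of code of your own. Each camera call takes 0.05 s, during which the arm holds its last target. There are 200 camera calls.

## Working session

There is one attempt and no reset: what is moved stays moved. The work goes in short steps, Python scripts to look and compute and a tool call to move; the robot and the scene stay as the last step left them, time stands still between calls to the robot, and variables do not carry over. Pictures are saved under pics/ and viewed, at most 10 in all, crops included, and the job is handed in when it is done.

Besides the shell and the picture viewer there is one more tool, called after "Request:" in YAML: its name, and indented under it one key for each argument. carry_out: Moves the arm, as the interface text tells. Its arguments: {"type":"object","properties":{"series":{"type":"array","items":{"type":"array","items":{"type":"array","items":{"type":"number"}}}},"newtons":{"type":"number"}},"required":["series"]}

```bash
mkdir -p pics
python3 - <<'E'
from cell import *
import cv2,numpy as np
o=get_obs();print({k:np.round(o[k],3) for k in o})
for n in("scene","top"):
    c=camera(n);cv2.imwrite(f"pics/{n}0.png",c["frame"][:,:,::-1]);np.savez(f"{n}0.npz",**c)
    print(n,c["mtx"],c["R"],c["t"],-c["R"].T@c["t"])
E
```

```text
{'t': np.float64(0.0), 'joints': array([-1.416,  0.427,  0.074,  1.607, -0.034,  1.111, -0.067]), 'joint_velocities': array([ 0.002, -0.001,  0.   ,  0.   , -0.001,  0.   ,  0.001]), 'joint_torque': array([-1.0000e-03, -9.3580e+01,  3.6660e+00, -4.5421e+01, -4.9000e-02,
        2.0000e-02,  0.0000e+00]), 'eef_pos': array([202.46 , 643.442, 204.775]), 'tool_rot': array([-0.   ,  0.152,  0.988, -0.001]), 'contact_force': array([ 0.454, -0.024, -0.073]), 'moment': array([-0.003, -0.016,  0.024]), 'gripper_force': np.float64(0.0), 'finger_gap': np.float64(93.655)}
scene [[425.68217013   0.         275.82400784]
 [  0.         425.68217013 207.8057794 ]
 [  0.           0.           1.        ]] [[-0.61429853  0.78888752 -0.01714069]
 [ 0.55149372  0.41370369 -0.7243645 ]
 [-0.56435094 -0.45442903 -0.68920408]] [ 386.69504554 -211.21289595 1422.78059872] [1156.97635927  428.87346723  834.21929429]
top [[416.01430794   0.         273.32995545]
 [  0.         416.01430794 210.34100887]
 [  0.           0.           1.        ]] [[ 0.02861823 -0.99958887  0.00175635]
 [-0.98761296 -0.02854647 -0.15429111]
 [ 0.15427782  0.00268094 -0.98802387]] [-29.68294926 615.18215557 921.86299682] [ 466.18833077  -14.58093097 1005.79191865]
```

View pics/scene0.png

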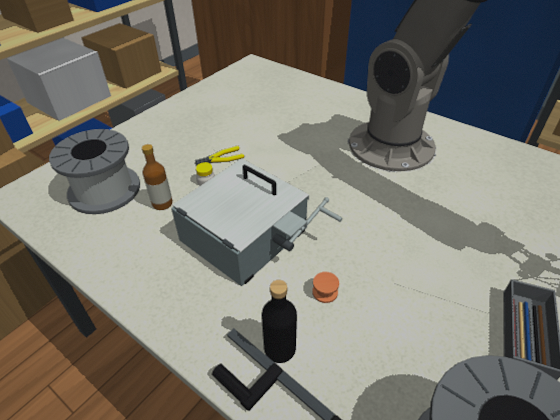

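View pics/top0.png

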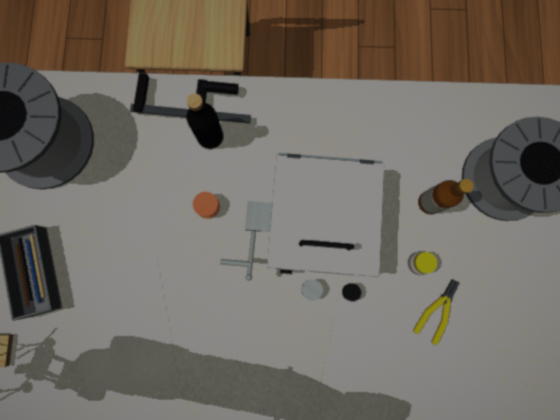

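Scene: hood with handle at about (258,178), rod with peg at (325,210) on the machine's left. Top: hood corners about (277,157), (382,162), (380,275), (270,270), handle (301,243)–(352,246), rod tip (249,276), peg end (222,263), copper spool (206,205).

```bash
cat > h.py <<'E'
import numpy as np,cv2
from scipy.spatial.transform import Rotation as Ro
def cloud(c):
    v,u=np.mgrid[:420,:560];d=c["depth"].astype(float)
    p=np.stack([(u-c["mtx"][0,2])/c["mtx"][0,0]*d,(v-c["mtx"][1,2])/c["mtx"][1,1]*d,d],-1)
    X=(p-c["t"])@c["R"]; X[d==0]=np.nan; return X
def tool(o): return Ro.from_quat(np.array(o["tool_rot"])[[1,2,3,0]])
E
python3 - <<'E'
from h import *
c=np.load("top0.npz");X=cloud(c)
roi=np.zeros((420,560),bool);roi[140:290,262:400]=1
m=roi&(abs(X[...,2]-123)<7)
P=X[m][:,:2].astype(np.float32);r=cv2.minAreaRect(P);print("hood",r,np.median(X[m][:,2]))
print(cv2.boxPoints(r))
m2=roi&(X[...,2]>145);Q=X[m2];r=cv2.minAreaRect(Q[:,:2].astype(np.float32));print("handle",r,Q.mean(0),len(Q),Q[:,2].max())
roi=np.zeros((420,560),bool);roi[225:290,215:262]=1
m3=roi&(X[...,2]>60);
for a in [(276,249),(270,249),(263,225),(263,235),(264,243),(250,251),(235,252),(216,258)]: print(a,X[a].round(1))
for n,(a,b) in dict(copper=(205,206),a=(290,312),b=(292,351),jar=(262,426)).items(): print(n,X[a,b].round(1))
for n,(y0,y1,x0,x1) in dict(therm=(90,150,185,226),drink=(175,216,416,476)).items():
    q=X[y0:y1,x0:x1].reshape(-1,3);q=q[(q[:,2]>120)];print(n,q.mean(0).round(1),q[:,2].max())
E
```

```text
hood ((602.8877563476562, -115.48106384277344), (258.0809326171875, 253.2898712158203), 86.99160766601562) 124.29633793935061
[[ 469.64502  -237.6971  ]
 [ 722.5858   -250.99031 ]
 [ 736.1305      6.73497 ]
 [ 483.1897     20.028183]]
handle ((531.8534545898438, -122.49365234375), (111.31693267822266, 11.895212173461914), 86.781494140625) [ 531.43333281 -121.9965142   164.71283278] 322 169.7057878584581
(276, 249) [463.3  34.9 121.3]
(270, 249) [475.9  35.9 112. ]
(263, 225) [489.3  88.  108.8]
(263, 235) [489.9  66.5 109.4]
(264, 243) [488.2  49.3 110.3]
(250, 251) [519.1  33.8 100.2]
(235, 252) [553.   33.5  87.3]
(216, 258) [591.4  20.5 118.6]
copper [625.3 147.   38.8]
a [ 435.5 -105.9   35.2]
b [ 433.3 -196.7   27.7]
jar [ 506.1 -362.8   52.7]
therm [796.2 147.1 168. ] 224.38484097148162
drink [ 649.6 -385.4  155.2] 203.41975467350377
```

```bash
cat >> h.py <<'E'
# rows (tool shift + turn) for world waypoints, p0 = commanded pose
def rows(W,p0,R):
    for w in W: print(np.round(R.inv().apply(np.array(w[:3])-p0),1).tolist(), w[3:])
E
python3 - <<'E'
from h import *
from cell import *
o=get_obs();R=tool(o);print(R.as_matrix().round(3))
y=R.as_matrix()[:,1];print("turn",np.arctan2(y[1],y[0])+0.0525)
rows([(400,400,270),(531.7,-122.3,260)],np.array([202.573,643.847,205.467]),R)
E
```

```text
[[-0.954  0.3   -0.   ]
 [ 0.3    0.954 -0.001]
 [-0.    -0.001 -1.   ]]
turn 1.3184088518057246
[-261.5, -173.4, -64.3] ()
[-543.9, -632.1, -53.8] ()
```

Request:
carry_out:
  series:
    - [[94,-60,-40,-50,0.1],[94,-120,-80,-64,0.25],[94,-180,-120,-64,0.4],[94,-230,-160,-64,0.55],[94,-270,-210,-64,0.7],[94,-310,-260,-64,0.85],[94,-350,-315,-62,1.0],[94,-385,-370,-60,1.15],[94,-420,-430,-58,1.3],[94,-455,-485,-56,1.318],[94,-490,-540,-54,1.318],[94,-520,-590,-54,1.318],[94,-544,-632,-54,1.318],[94,-544,-632,-54,1.318],[94,-544,-632,-54,1.318],[60,-544,-632,-54,1.318],[60,-544,-632,-54,1.318]]

```text
t: 2.22
eef_pos: [531.8, -121.0, 259.4]
tool_rot: [-0.0, 0.725, 0.689, 0.0]
contact_force: [-0.4, 0.5, -0.7]
finger_gap: 77.3
gripper_force: 0.0
```

Run:
```python
from h import *
from cell import *
c=camera("wrist");cv2.imwrite("pics/w1.png",c["frame"][:,:,::-1]);np.savez("w1.npz",**c)
X=cloud(c);o=get_obs();print(tool(o).as_matrix().round(3),o["eef_pos"],o["finger_gap"])
g=c["frame"].max(-1);m=(X[...,2]>150)&(X[...,2]<180)&(g<70)&(abs(X[...,0]-532)<40)
q=X[m];print(m.sum(),q.mean(0),cv2.minAreaRect(q[:,:2].astype(np.float32)),np.percentile(q[:,2],[5,50,95]))
```

```text
[[ 0.05   0.999 -0.   ]
 [ 0.999 -0.05   0.   ]
 [ 0.    -0.    -1.   ]] [ 531.80358887 -121.03078921  259.48050691] 73.44383022883207
1477 [ 534.52662862 -119.35482738  165.90674304] ((534.55517578125, -123.44638061523438), (110.56768798828125, 10.882659912109375), 86.9384536743164) [163.2776273  166.19298043 167.85860023]
```

View pics/w1.png

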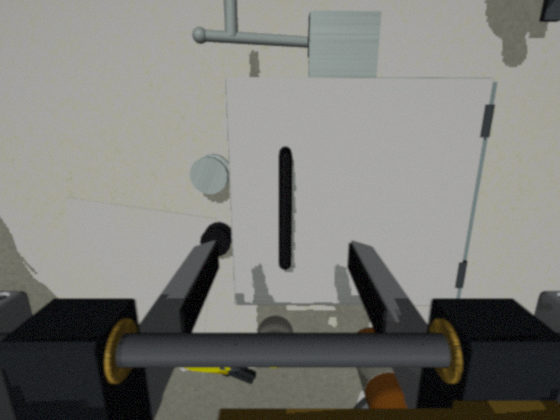

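The handle lies at column 285, rows 150–268, between the fingers (534, -123, top 166), as expected; go down and grip.

Request:
carry_out:
  series:
    - [[50,-2,2,50,0],[50,-2,2,90,0],[50,-2,2,116,0],[50,-2,2,116,0],[5,-2,2,116,0],[5,-2,2,116,0],[5,-2,2,116,0],[5,-2,2,116,0],[5,-2,2,116,0],[5,-2,2,116,0]]
  newtons: 25

```text
t: 3.52
eef_pos: [533.4, -124.3, 143.7]
tool_rot: [-0.0, 0.725, 0.688, -0.0]
contact_force: [-3.5, 0.5, 6.5]
finger_gap: 10.7
gripper_force: 25.0
```

Request:
carry_out:
  series:
    - [[5,0,3.5,-14,0],[5,0,8,-28,0],[5,0,13.5,-41.5,0],[5,0,20,-54.5,0],[5,0,28,-67,0],[5,0,36,-79,0],[5,0,45.5,-90,0],[5,0,56,-100,0],[5,0,67,-110,0],[5,0,78,-119,0],[5,0,78,-119,0]]

```text
t: 4.9
eef_pos: [610.7, -128.8, 265.5]
tool_rot: [-0.001, 0.725, 0.688, -0.0]
contact_force: [-26.2, 5.6, 32.6]
finger_gap: 11.3
gripper_force: 25.0
```

Request:
carry_out:
  series:
    - [[5,0,0,-3,0],[5,0,10.5,-11,0],[5,0,23.5,-19,0],[5,0,23.5,-19,0]]

```text
t: 5.4
eef_pos: [636.8, -130.2, 282.5]
tool_rot: [0.001, 0.725, 0.689, 0.0]
contact_force: [1.0, -2.5, -4.7]
finger_gap: 10.9
gripper_force: 25.0
```

Request:
carry_out:
  series:
    - [[5,0,14,-6,0],[5,0,28,-11.5,0],[5,0,43,-16,0],[5,0,54.5,-18,0],[5,0,54.5,-18,0]]

```text
t: 6.02
eef_pos: [691.0, -133.2, 301.0]
tool_rot: [0.001, 0.725, 0.688, 0.0]
contact_force: [-0.0, -2.8, 3.8]
finger_gap: 10.7
gripper_force: 25.0
```

Run:
```python
from h import *
from cell import *
c=camera("scene");X=cloud(c);np.savez("s2.npz",**c);cv2.imwrite("pics/s2.png",c["frame"][:,:,::-1])
```

```text
(no output)
```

View pics/s2.png

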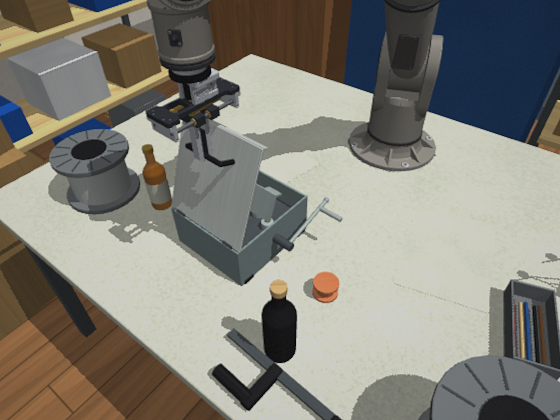

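The hood is up nearly all the way (sheet at (220,180)), handle held, nothing disturbed. On to the stop.

Request:
carry_out:
  series:
    - [[5,0,6,-1,0],[5,0,12,-2,0],[5,0,16,-2,0],[5,0,16,-2,0]]

```text
t: 6.58
eef_pos: [701.4, -133.8, 302.5]
tool_rot: [-0.003, 0.726, 0.688, -0.002]
contact_force: [-36.4, 3.3, 22.4]
finger_gap: 11.1
gripper_force: 25.0
```

Request:
carry_out:
  series:
    - [[5,0,-4,0,0],[34,0,-4,0,0],[34,0,-4,0,0],[34,0,-4,0,0],[34,0,-4,-15,0],[34,0,-2,-45,0],[34,0,-2,-90,0],[34,0,-2,-110,0],[34,0,-2,-110,0]]

```text
t: 7.7
eef_pos: [704.0, -133.7, 413.9]
tool_rot: [0.001, 0.725, 0.688, 0.001]
contact_force: [0.5, -0.9, -0.5]
finger_gap: 33.8
gripper_force: 0.0
```

Run:
```python
from h import *
from cell import *
c=camera("top");X=cloud(c);np.savez("t3.npz",**c);cv2.imwrite("pics/t3.png",c["frame"][:,:,::-1])
c2=camera("scene");cv2.imwrite("pics/s3.png",c2["frame"][:,:,::-1])
o=get_obs();print(o["eef_pos"],o["finger_gap"])
for a in [(276,249),(270,249),(263,225),(263,235),(250,251)]: print(a,X[a].round(1))
# peg cloud from the scene view
Y=cloud(c2);q=Y[150:260,290:350].reshape(-1,3);q=q[(q[:,2]>85)&(q[:,2]<135)&(q[:,1]>45)&(q[:,1]<110)]
print(len(q),q.mean(0),np.percentile(q,[5,95],axis=0))
```

```text
[ 703.40656716 -133.18567266  411.28051343] 33.7094278381417
(276, 249) [465.6  -4.  815.8]
(270, 249) [468.3  -3.8 814.7]
(263, 225) [489.3  88.  108. ]
(263, 235) [471.8   4.7 792.2]
(250, 251) [477.6  -4.1 809.7]
101 [497.30388003  72.19530897 106.12720923] [[491.2100456   47.39731852 100.63360395]
 [501.75856871  95.25280413 109.96319225]]
```

View pics/s3.png

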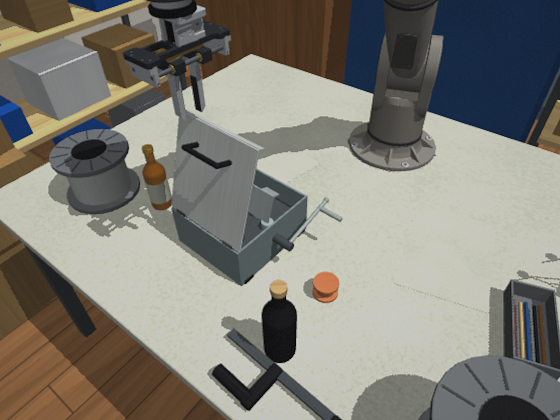

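Request:
carry_out:
  series:
    - [[60,30,-40,0,0],[60,75,-90,0,0],[60,120,-140,0,0],[60,165,-190,0,0],[60,208,-222,30,0],[60,208,-222,80,0],[60,208,-222,130,0],[60,208,-222,180,0],[60,208,-222,232,0],[60,208,-222,232,0],[60,208,-222,232,0]]

```text
t: 9.18
eef_pos: [493.2, 86.0, 180.9]
tool_rot: [0.0, 0.725, 0.688, 0.0]
contact_force: [0.5, 0.4, 1.5]
finger_gap: 60.1
gripper_force: 0.0
```

Run:
```python
from h import *
from cell import *
c=camera("wrist");cv2.imwrite("pics/w4.png",c["frame"][:,:,::-1]);np.savez("w4.npz",**c)
X=cloud(c);o=get_obs();print(o["eef_pos"],o["t"],o["tool_rot"])
m=(X[...,2]>75)&(X[...,2]<135)&(abs(X[...,1]-72)<30)&(abs(X[...,0]-490)<40)
q=X[m];print(m.sum(),q.mean(0),cv2.minAreaRect(q[:,:2].astype(np.float32)),np.percentile(q[:,2],[5,50,95]))
```

```text
[493.56647286  86.24130245 181.29071245] 9.225 [3.00876655e-04 7.25303350e-01 6.88428650e-01 9.76422665e-04]
865 [493.53631541  72.01187119 108.24578483] ((481.976318359375, 70.17093658447266), (58.594200134277344, 34.06251907348633), 86.2793960571289) [105.68243884 108.53511644 110.09364032]
```

View pics/w4.png

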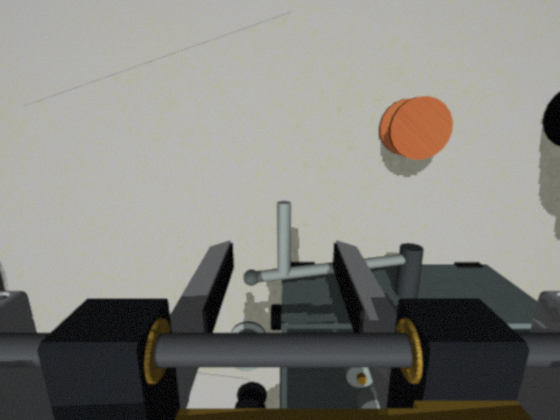

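The peg runs from (284,205) to (284,272), between the open fingers, top at z≈109; go straight down and grip.

Request:
carry_out:
  series:
    - [[60,0,0,45,0],[60,0,0,87,0],[60,0,0,87,0],[5,0,0,87,0],[5,0,0,87,0],[5,0,0,87,0],[5,0,0,87,0],[5,0,0,87,0],[5,0,0,87,0],[5,0,0,87,0]]
  newtons: 20

```text
t: 10.48
eef_pos: [493.7, 86.0, 92.8]
tool_rot: [0.001, 0.725, 0.688, 0.001]
contact_force: [6.3, 0.4, -0.9]
finger_gap: 11.3
gripper_force: 20.0
```

Request:
carry_out:
  series:
    - [[5,0,3.5,-11.5,0],[5,0,8.5,-22,0],[5,0,12.5,-31,0],[5,0,18,-39,0],[5,0,30,-54,0],[5,0,44,-67,0],[5,0,44,-67,0]]

```text
t: 11.35
eef_pos: [538.2, 83.5, 160.2]
tool_rot: [0.001, 0.725, 0.688, 0.001]
contact_force: [3.7, 0.1, -4.5]
finger_gap: 11.4
gripper_force: 20.0
```

Request:
carry_out:
  series:
    - [[5,0,16,-11,0],[5,0,33,-19,0],[5,0,33,-19,0],[24,0,33,-19,0],[24,0,33,-19,0],[24,6,33,-21,0],[24,6,33,-21,0],[5,6,33,-21,0],[5,6,33,-21,0],[5,6,33,-21,0],[5,6,33,-21,0]]

```text
t: 12.72
eef_pos: [569.8, 88.0, 180.4]
tool_rot: [-0.0, 0.725, 0.688, -0.0]
contact_force: [0.3, 0.4, -0.9]
finger_gap: 10.9
gripper_force: 20.0
```

Request:
carry_out:
  series:
    - [[5,0,9,-3,0],[5,0,18.5,-5.5,0],[5,0,28,-7.5,0],[5,0,37.5,-8.5,0],[5,0,50,-8.5,0],[5,0,61,-8,0],[5,0,61,-8,0]]

```text
t: 13.6
eef_pos: [631.8, 84.6, 188.3]
tool_rot: [0.0, 0.725, 0.688, 0.0]
contact_force: [1.5, -0.1, 1.9]
finger_gap: 11.2
gripper_force: 20.0
```

Run:
```python
from h import *
from cell import *
c=camera("scene");np.savez("s5.npz",**c);cv2.imwrite("pics/s5.png",cv2.resize(c["frame"][60:270,140:400,::-1],(780,630))[:600])
o=get_obs();print(o["eef_pos"],o["contact_force"])
```

```text
[631.27455398  84.64879111 188.37124761] [ 0.51706756 -0.86624933  0.80916535]
```

View pics/s5.png

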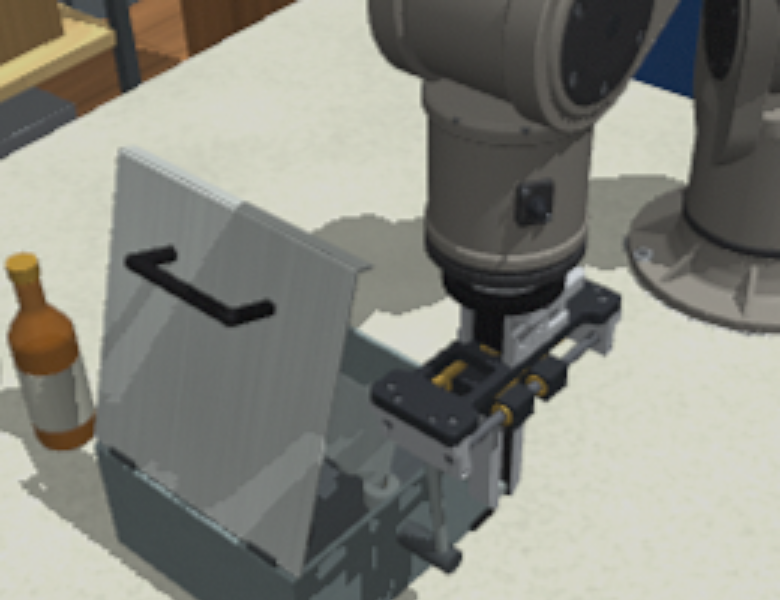

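Request:
carry_out:
  series:
    - [[30,0,0,0,0],[30,0,0,0,0],[30,0,0,0,0],[30,20,0,0,0],[30,50,0,0,0],[30,60,-10,-50,0],[30,60,-10,-100,0],[30,60,-10,-150,0],[34,60,-10,-200,0],[34,60,0,-225,0],[34,10,20,-225,0],[34,-40,40,-225,0],[34,-90,55,-225,0],[34,-140,70,-225,0],[34,-190,80,-225,0],[34,-214,83,-225,0],[34,-214,83,-225,0],[34,-214,83,-225,0]]

```text
t: 15.9
eef_pos: [702.9, -131.2, 413.3]
tool_rot: [-0.0, 0.725, 0.689, 0.0]
contact_force: [0.6, 1.0, -0.2]
finger_gap: 34.1
gripper_force: 0.0
```

Run:
```python
from h import *
from cell import *
c=camera("scene");X=cloud(c);cv2.imwrite("pics/s6.png",cv2.resize(c["frame"][60:270,140:400,::-1],(740,598)))
o=get_obs();print(o["eef_pos"])
c2=camera("wrist");W=cloud(c2)
for Y in(X,W):
    m=(abs(Y[...,2]-313)<14)&(Y[...,0]>680)&(Y[...,0]<730)&(abs(Y[...,1]+133)<40);q=Y[m];print(len(q),q.mean(0) if len(q) else'',np.percentile(q,[5,95],axis=0) if len(q) else '')
```

```text
[ 702.92271378 -131.03266846  413.36747253]
174 [ 705.30055256 -131.28830142  316.71432359] [[ 699.54363678 -166.92286831  311.6418589 ]
 [ 709.64971589  -96.22553795  319.85020832]]
1142 [ 701.46414814 -131.18450448  318.78807289] [[ 695.60025384 -168.47295614  315.8430766 ]
 [ 707.40179696  -96.50750761  320.72455295]]
```

View pics/s6.png

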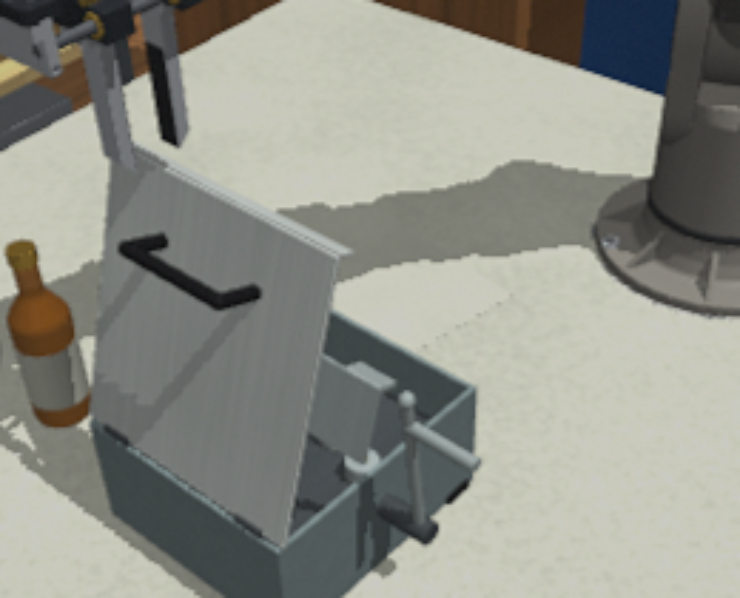

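Rod stands up freely (tip at (407,398)), hood still raised, handle bar at x 701.5, z ≈ 314. Grip it again.

Request:
carry_out:
  series:
    - [[34,0,-1,50,0],[34,0,-1,90,0],[34,0,-1,113,0],[34,0,-1,113,0],[5,0,-1,113,0],[5,0,-1,113,0],[5,0,-1,113,0],[5,0,-1,113,0],[5,0,-1,113,0]]
  newtons: 25

```text
t: 17.12
eef_pos: [701.2, -133.2, 301.5]
tool_rot: [-0.0, 0.725, 0.688, 0.0]
contact_force: [-5.4, 0.6, 6.1]
finger_gap: 11.2
gripper_force: 25.0
```

Request:
carry_out:
  series:
    - [[5,0,-7,1,0],[5,0,-15,2.5,0],[5,0,-22.5,4,0],[5,0,-30,6,0],[5,0,-37.5,8,0],[5,0,-45,10.5,0],[5,0,-52,13.5,0],[5,0,-59,16.5,0],[5,0,-59,16.5,0]]

```text
t: 18.25
eef_pos: [641.4, -129.9, 283.4]
tool_rot: [-0.001, 0.725, 0.688, -0.001]
contact_force: [-5.4, 1.5, -0.2]
finger_gap: 11.1
gripper_force: 25.0
```

Request:
carry_out:
  series:
    - [[5,0,-5,2.5,0],[5,0,-10.5,5,0],[5,0,-14,7,0],[5,0,-17,9,0],[5,0,-17,9,0]]

```text
t: 18.88
eef_pos: [625.1, -129.0, 274.8]
tool_rot: [-0.0, 0.725, 0.688, -0.0]
contact_force: [-0.8, 3.3, -0.1]
finger_gap: 11.2
gripper_force: 25.0
```

Run:
```python
from h import *
from cell import *
c=camera("scene");cv2.imwrite("pics/s7.png",cv2.resize(c["frame"][90:270,180:370,::-1],(630,597)))
```

```text
(no output)
```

View pics/s7.png

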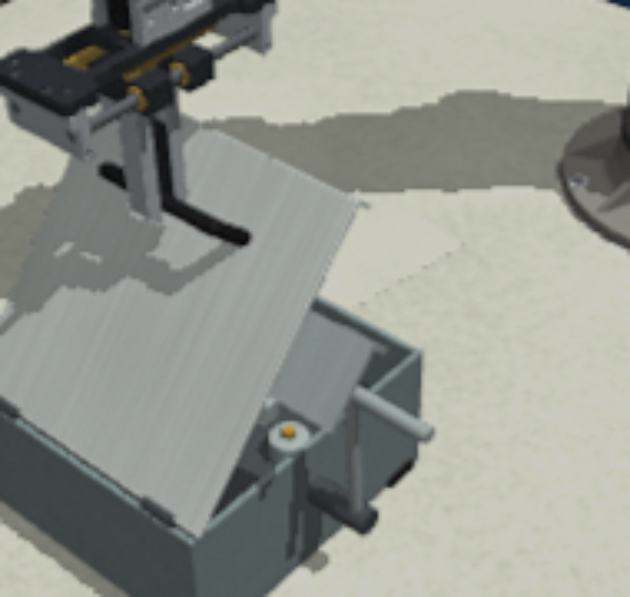

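The rod's tip is now hidden under the flange (flange at (330,370), peg at (395,412)): it's being caught. Lower the last bit slowly.

Request:
carry_out:
  series:
    - [[5,0,-2,1.2,0],[5,0,-4,2.4,0],[5,0,-5.5,3.3,0],[5,0,-5.5,3.3,0]]

```text
t: 19.42
eef_pos: [619.8, -128.8, 271.5]
tool_rot: [-0.0, 0.725, 0.688, -0.0]
contact_force: [0.1, 3.5, 0.9]
finger_gap: 11.3
gripper_force: 25.0
```

Request:
carry_out:
  series:
    - [[5,0,-2,1.3,0],[5,0,-4,2.6,0],[5,0,-4,2.6,0]]

```text
t: 19.8
eef_pos: [617.9, -128.8, 270.2]
tool_rot: [0.002, 0.725, 0.689, 0.001]
contact_force: [8.2, 3.4, 7.3]
finger_gap: 11.2
gripper_force: 25.0
```

Request:
carry_out:
  series:
    - [[5,0,-3,2,0],[26,0,-3,2,0],[26,0,-3,2,0],[26,0,-3,2,0],[26,0,-3,-10,0],[26,0,-3,-40,0],[26,0,-3,-85,0],[26,0,-3,-130,0],[26,0,-3,-130,0],[26,0,-3,-130,0],[26,0,-3,-130,0]]

```text
t: 21.18
eef_pos: [612.7, -128.4, 398.2]
tool_rot: [-0.001, 0.725, 0.688, -0.001]
contact_force: [-0.1, 0.2, 0.5]
finger_gap: 26.1
gripper_force: 0.0
```

Run:
```python
from h import *
from cell import *
import time
for k in range(2):
    c=camera("scene");X=cloud(c)
    m=(X[...,2]>140)&(X[...,2]<340)&(X[...,0]>520)&(X[...,0]<730)&(X[...,1]>-240)&(X[...,1]<-30)&(c["frame"].min(-1)>95)
    q=X[m]-[723.2,-133.4,120];f=-(q@[.9986,-.0525,0]);print(len(q),"hood angle",np.median(np.arctan2(q[:,2],f)))
m=(X[...,2]>180)&(X[...,2]<215)&(X[...,1]>55)&(X[...,1]<100)&(X[...,0]>560)&(X[...,0]<660);print("peg",X[m].mean(0),m.sum())
o=get_obs();print(o["t"],o["eef_pos"],o["contact_force"],o["finger_gap"])
cv2.imwrite("pics/s8.png",cv2.resize(c["frame"][60:340,130:400,::-1],(570,592)))
```

```text
6872 hood angle 0.8314240522633423
6869 hood angle 0.8316979832104899
peg [620.73333921  74.04588842 201.34160439] 91
21.275 [ 612.81883937 -128.38388281  398.33154075] [-0.61615444  0.03710158  0.80852038] 26.18603164766463
```

View pics/s8.png

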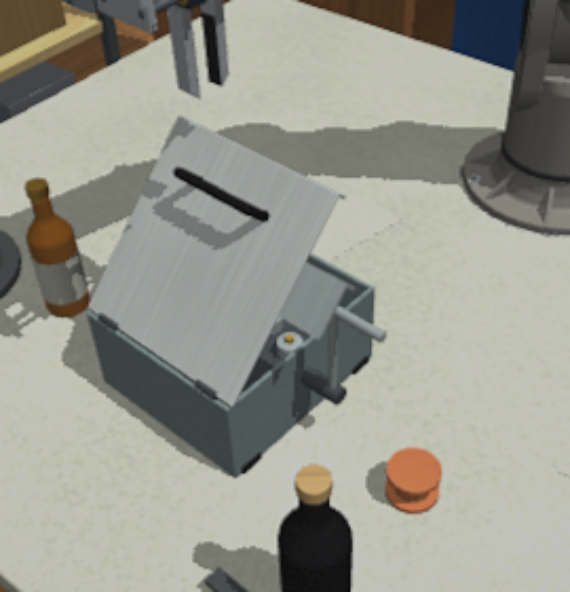

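The hood rests on the upright rod, gripper clear above, bystanders standing. One wait to confirm it doesn't sink.

Request:
carry_out:
  series:
    - [[26,0,0,0,0],[26,0,0,-10,0],[26,0,0,-20,0],[26,0,0,-20,0],[26,0,0,-20,0],[26,0,0,-20,0],[26,0,0,-20,0],[26,0,0,-20,0],[26,0,0,-20,0],[26,0,0,-20,0],[26,0,0,-20,0],[26,0,0,-20,0],[26,0,0,-20,0],[26,0,0,-20,0],[26,0,0,-20,0],[26,0,0,-20,0]]

```text
t: 23.28
eef_pos: [613.1, -128.5, 419.1]
tool_rot: [-0.0, 0.725, 0.688, -0.0]
contact_force: [-0.0, 0.0, -1.1]
finger_gap: 26.2
gripper_force: 0.0
```

Run:
```python
from h import *
from cell import *
c=camera("scene");X=cloud(c)
m=(X[...,2]>140)&(X[...,2]<340)&(X[...,0]>520)&(X[...,0]<730)&(X[...,1]>-240)&(X[...,1]<-30)&(c["frame"].min(-1)>95)
q=X[m]-[723.2,-133.4,120];f=-(q@[.9986,-.0525,0]);a=np.median(np.arctan2(q[:,2],f));print("hood",a)
if abs(a-.8316)<.006: print(finish_job())
```

```text
hood 0.831814460541412
the job is handed in; nothing more can be done
None
```

The job is handed in at about 23 s: the hood rests propped on the upright rod at about 0.80 rad and did not sink over a two-second check, the gripper is clear, and the last view showed nothing knocked over.

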